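# Put the mixed handful on the lounge cabinet back where each kind belongs

### The arm

A 6-joint arm with a two-finger parallel gripper is mounted at the origin on the work surface. World frame = base frame: x ahead of the robot, y to its left, z up, the work surface at z = 0. Lengths are in m, angles in rad, forces in N, time in s.
With the tool pointing down it reaches from about 0.35 to 0.975 m from the base axis. Payload 4.9 kg.
Tool frame: the origin (TCP) lies between the finger pads; the fingertips stand 22 mm ahead of it and the grasp point (between the pads) lies 3 mm ahead of it; z points along the fingers, y is the line along which they close (so a half turn about z gives the same grasp; the last joint's range is limited). The gripper opens to 85 mm and grips with 20 to 120 N. Pads are 22 mm wide; open, the fingers measure 114 mm over their backs; the gripper's body (76 mm by 85 mm) begins 54 mm behind the grasp point. The pads swing forward as they close: fully open they stand 13 mm farther back than shut.
Start: joints at [-0.119, 0.053, 1.613, -0, 1.476, -0.119], TCP at [0.625, 0, 0.253] pointing down, gripper open.
Joint ranges: [-3.01, 3.01], [-1.01, 2.22], [0.06, 2.58], [-1.02, 4.17], [0.09, 2.62], [-3.14, 3.14]. Speed limits (rad/s): [2.57, 2.57, 3.14, 3.14, 3.14, 3.14].

### API

Orientations are given as a unit quaternion [w, x, y, z].
In Python, from plant import state, grab_frame, get_calibration, job_done, recognise, regions_of gives the robot as it stands.
- The arm moves only by the tool apply_moves, never from a script. Its argument "targets" is a list of rows, each an object with "translation": the shift along the tool's x, y, z normalised to -1 to 1, where 1 is 100 mm, a list of three; "twist": the turn about the tool's z normalised to -1 to 1, where 1 is 0.1 rad; "hand": the opening, from 0 (shut) to 1 (fully open). A call has 1 to 8 rows; each row shifts and turns the commanded pose from where the row before left it, along the tool's axes as they then stand; what a row does not reach is not made up. A row lasts 1/10 s, in which the tool goes at most 50 mm and 8.59 degrees, less where a joint would pass 70% of its speed; a pose out of reach is approached as far as the arm can. A call with a number of a shift or a turn outside -1 to 1 is refused whole. A call with a gripper value outside its range is refused whole. The fingers move at their own pace and stop on an object; the grip force is fixed at half the most. Time passes only in rows, so rows that do not move let the fingers close. It gives the time, the measured TCP pose, the force, the opening and the grip force at its end, in the units of the state.
- state(): the state, without advancing time (a new reading comes with each control period).
- grab_frame(name): name is "scene" or "side" or "wrist"; returns the picture (384x512x3 uint8, red, green, blue); there is no depth.
- get_calibration(name): a dict with "camera_matrix" (3x3 intrinsics, pixels), "D" ([k1, k2, p1, p2, k3] as OpenCV has them; the pictures are not rectified), "pose" (4x4, takes a point from camera to world coordinates). Camera axes: x right, y up, looking along -z (the intrinsics and any distortion apply to the point x, -y, -z); pixel columns grow to the right and rows downward; lengths in m; the calibration is good to about 2 mm. A picture is of the moment at which its call begins: read the wrist's pose just before it. get_calibration takes no time and is no camera call; for the wrist camera it gives the pose at the moment of the call.
- job_done(): hands the job in; it is judged then, once.
Trained networks look in the newest picture that a camera, given by its name, has taken for a name from the list of things; names that differ only in an ending like _2 or _b are one class to them, and where a whole thing is asked for, a point or a joint stands for the part that bears it (a point fixed in the world has none). Each returns a list of dicts, best first, with "score" (0 to 1); they miss things now and then, are a little off and sometimes report something else, mostly with a low value. They report only what shows in the picture. A call takes as long as a camera call. They do not tell look-alikes from the thing itself.
- recognise(camera, query): "point" ([x, y, z] in m, in world coordinates, good to about 4 mm: the middle of the surface that is visible of it).
- regions_of(camera, query): "pixels" (384x512 bool, what is visible of it).
The state is a dict: "time": time; "joint_pos": joint angles; "joint_vel": joint speeds; "joint_efforts": joint torques, N m; "tool_pos": TCP position; "tool_rot": TCP orientation; "contact_force": force on the tool from outside, world axes, zero at the start; "ft_torque": the same for the moment, N m; "gripper_width": opening from 0.0 (shut) to 1.0 (fully open); "grasp_force": force on a finger pad.
Only numpy, scipy, OpenCV 4.12 (cv2) and the standard library are available. Lean on these libraries where they do the work, as an engineer would, in place of code of your own. Each camera call takes 0.05 s, during which the arm holds its last target. There are 200 camera calls.

### The job

Sort the five loose things on the cabinet top to where they belong: the two loose remotes lying flat in the two empty slots of the walnut organiser, one to a slot, the closed tin and the pill bottle standing upright in the medicine tray, and the cup standing in the middle of the steel coaster. Set each thing down rather than dropping it, and leave the remote that is already in the organiser and the torch where they are.

Things in the scene. Friction and masses are not known exactly. Their poses are not given: they have to be found in the camera images.
- long_remote_mid (a point): Black plastic remote control, 160 mm long (its x axis) x 40 mm wide (y) x 25 mm thick (z), rows of small keys on top, lying flat. The longest remote; loose at the start, its x axis within 0.35 rad of the world's. The point is its centre, 12.5 mm above its underside. About 130 g.
- short_remote_mid (a point): Black plastic remote control, 110 mm long (its x axis) x 40 mm wide (y) x 25 mm thick (z), a round pad and a few keys on top, lying flat. The shortest remote; loose at the start, its x axis within 0.35 rad of the world's. The point is its centre, 12.5 mm above its underside. About 90 g.
- tin_mid (a point): White round screw-top pill tin, closed, squat: 34 mm high, 56 mm across the lid (upper half), 53 mm below it. Stands upright. The point is its centre, 17 mm above its underside; z is its axis. About 70 g.
- pill_bottle_mid (a point): Pill bottle, amber with a paper label and a white cap, 36 mm across and 68 mm high, standing upright. The point is its centre, 34 mm above its underside; z is its axis. About 60 g.
- cup_mid (a point): Empty white ceramic beaker-shaped cup without a handle, 60 mm across outside (straight sides above 10 mm, foot 54 mm across), 72 mm high, wall 4 mm, standing upright. The point is its centre, 36 mm above its underside; z is its axis. About 180 g.
- organiser: Walnut remote organiser, fixed, flat: 196 (x) x 210 (y) x 14 mm high; three slots along x, 184 x 62 mm, floor 5 mm thick, walls and dividers 6 mm. Origin: centre of the underside. Slot centres: x = 0, y = -68, 0 (both empty), +68 mm (holds the third remote). A remote in a slot stands 16 mm proud of the dividers: hold it by its top part. Left or right of the things, yaw within 0.2 rad.
- tray: Grey enamelled medicine tray, fixed: open, 110 mm (x) x 190 mm (y) x 14 mm high outside, walls 5 mm, floor 4 mm thick, so 100 x 180 mm inside. The origin is the centre of the underside on the cabinet top. It stands on the side where the organiser is not, empty at the start; its yaw is within 0.2 rad of zero.
- coaster: Round stainless steel coaster with a cork foot, fixed, 90 mm across and 6 mm high, about 115 mm from the middle of the medicine tray on the side nearer the robot. The origin is the centre of its underside on the cabinet top.
- third_remote_mid (a point): Black plastic remote control, 140 mm long (its x axis) x 40 mm wide (y) x 25 mm thick (z), rows of small keys on top, lying flat. It already lies in the organiser's slot at y = +68 mm and stays there. The point is its centre, 12.5 mm above its underside.
- torch_mid (a point): Yellow plastic torch with a black press-button, 175 mm long (x) x 44 mm x 49 mm high, lying on the cabinet top just beyond the medicine tray (about 105 mm from the tray's middle), along its far side; it stays there. The point is on its middle line, 24 mm above its underside.
Things that resemble listed ones, but are neither listed nor needed, are in the scene too. Leave any turquoise or white look-alike of the part that bears short_remote_mid alone.

How it is judged:
At the end, for the whole second after the job is handed in: Loose remotes lie flat, one in each empty slot, centres within 13 mm of its middle line (lengthwise 14 mm long one, 39 mm short one); tin and bottle stand (0.1 rad) on the tray floor inside its walls; cup stands (0.1 rad) within 15 mm of the coaster centre; all released and at rest ((y of long_remote_mid in the frame of organiser between -0.013 and 0.013 m or y of long_remote_mid in the frame of organiser between -0.081 and -0.055 m) and x of long_remote_mid in the frame of organiser between -0.014 and 0.014 m and z of long_remote_mid in the frame of organiser between 0.012 and 0.0205 m and angle between each of long_remote_mid, short_remote_mid, tin_mid, pill_bottle_mid, cup_mid's own z axis and vertical below 0.1 rad and (y of short_remote_mid in the frame of organiser between -0.013 and 0.013 m or y of short_remote_mid in the frame of organiser between -0.081 and -0.055 m) and x of short_remote_mid in the frame of organiser between -0.039 and 0.039 m and z of short_remote_mid in the frame of organiser between 0.012 and 0.0205 m and x of tin_mid in the frame of tray between -0.024 and 0.024 m and y of tin_mid in the frame of tray between -0.064 and 0.064 m and z of tin_mid in the frame of tray between 0.017 and 0.024 m and x of pill_bottle_mid in the frame of tray between -0.034 and 0.034 m and y of pill_bottle_mid in the frame of tray between -0.074 and 0.074 m and z of pill_bottle_mid in the frame of tray between 0.034 and 0.041 m and horizontal distance between cup_mid and coaster below 0.015 m and z of cup_mid in the frame of coaster between 0.038 and 0.045 m and linear speed of each of long_remote, short_remote, tin, pill_bottle, cup below 0.02 m/s and contact force between the fingers and long_remote below 0.05 N and contact force between the fingers and short_remote below 0.05 N and contact force between the fingers and tin below 0.05 N and contact force between the fingers and pill_bottle below 0.05 N and contact force between the fingers and cup below 0.05 N); the robot touches nothing.
It fails at once if one of the five loose things is dropped: it falls freely, out of the fingers, faster than 0.7 m/s (a fall of about 25 mm) ((linear speed of long_remote above 0.7 m/s and contact force between the fingers and long_remote below 0.02 N) or (linear speed of short_remote above 0.7 m/s and contact force between the fingers and short_remote below 0.02 N) or (linear speed of tin above 0.7 m/s and contact force between the fingers and tin below 0.02 N) or (linear speed of pill_bottle above 0.7 m/s and contact force between the fingers and pill_bottle below 0.02 N) or (linear speed of cup above 0.7 m/s and contact force between the fingers and cup below 0.02 N)).
It fails at once if the third remote, already in the organiser, is shifted by more than 15 mm (distance of third_remote_mid from where it was at the start of the episode above 0.015 m).
It fails at once if the torch is shifted by more than 15 mm (distance of torch_mid from where it was at the start of the episode above 0.015 m).
It also fails if it takes over 120 s, if anything falls off the work surface, if the arm or the gripper's body presses on something with over 40 N, if the wrist force passes 120 N, or if a joint passes its speed limit or range.

## Working session

There is one attempt and no reset: what is moved stays moved. The work goes in short steps, Python scripts to look and compute and a tool call to move; the robot and the scene stay as the last step left them, time stands still between calls to the robot, and variables do not carry over. Pictures are saved under pics/ and viewed, at most 14 in all, crops included, and the job is handed in when it is done.

Besides the shell and the picture viewer there is one more tool, called after ">>>" as name(argument=value, ...), one argument or row to a line, values as JSON. apply_moves: Moves the arm, as the interface text tells. Its arguments: {"type":"object","properties":{"targets":{"type":"array"}},"required":["targets"]}

```bash
mkdir -p pics; cat > look.py <<'E'
from plant import *
import cv2,numpy as np
def save(cam,name):
    im=grab_frame(cam); cv2.imwrite(f'pics/{name}.png',cv2.cvtColor(im,cv2.COLOR_RGB2BGR)); return im
def ray_plane(cam,px,z):
    c=get_calibration(cam);K=np.array(c['camera_matrix']);T=np.array(c['pose'])
    u=cv2.undistortPoints(np.array(px,float).reshape(-1,1,2),K,np.array(c['D'],float)).reshape(-1,2)
    d=np.c_[u[:,0],-u[:,1],-np.ones(len(u))]@T[:3,:3].T;o=T[:3,3]
    return o+d*((z-o[2])/d[:,2])[:,None]
E
python3 - <<'E'
from look import *
for c in ['scene','side','wrist']: save(c,c+'0'); print(c,np.array(get_calibration(c)['pose']).round(3).tolist())
for q in ['long_remote_mid','short_remote_mid','tin_mid','pill_bottle_mid','cup_mid','organiser','tray','coaster','third_remote_mid','torch_mid']:
    for c in ['scene','side']:
        print(q,c,[(np.round(r['point'],3).tolist(),round(r['score'],2)) for r in recognise(c,q)])
        for r in regions_of(c,q)[:3]:
            m=r['pixels'];ys,xs=np.nonzero(m); print('   ',round(r['score'],2),m.sum(),xs.mean().round(),ys.mean().round())
print(state())
im=np.hstack([cv2.imread(f'pics/{c}0.png') for c in ['scene','side']])
E
```

```text
scene [[0.62, -0.493, 0.61, 1.012], [0.785, 0.386, -0.485, -0.371], [0.004, 0.779, 0.627, 0.571], [0.0, 0.0, 0.0, 1.0]]
side [[0.992, 0.08, -0.097, 0.397], [-0.125, 0.695, -0.708, -0.773], [0.011, 0.714, 0.7, 0.855], [0.0, 0.0, 0.0, 1.0]]
wrist [[1.0, -0.001, 0.0, 0.625], [0.001, 0.961, 0.276, 0.07], [-0.001, -0.276, 0.961, 0.373], [0.0, 0.0, 0.0, 1.0]]
long_remote_mid scene [([0.664, -0.073, 0.023], 0.69)]
    0.95 1820 262.0 275.0
long_remote_mid side [([0.654, -0.077, 0.024], 0.81)]
    0.66 1019 316.0 218.0
short_remote_mid scene [([0.366, -0.058, 0.022], 0.83), ([0.344, 0.086, 0.023], 0.7), ([0.493, 0.108, 0.024], 0.58)]
    0.95 438 230.0 171.0
    0.74 722 274.0 195.0
    0.7 725 188.0 195.0
short_remote_mid side [([0.334, 0.09, 0.026], 0.9), ([0.485, 0.106, 0.022], 0.64), ([0.357, -0.066, 0.023], 0.61)]
    0.85 598 243.0 174.0
    0.66 609 187.0 183.0
    0.62 635 198.0 224.0
tin_mid scene [([0.494, -0.121, 0.035], 0.87)]
    0.9 618 192.0 232.0
tin_mid side [([0.482, -0.126, 0.037], 0.82)]
    0.64 498 252.0 237.0
pill_bottle_mid scene [([0.489, -0.007, 0.048], 0.79), ([0.6
[... 1194 characters left out ...]
array([-1.18956116e-01,  5.26719927e-02,  1.61291641e+00,  2.91506702e-05,
        1.47600704e+00, -1.18979710e-01]), 'joint_vel': array([-0.0007086 , -0.00147733, -0.00013171,  0.00018855, -0.0006988 ,
       -0.00039998]), 'joint_efforts': array([-3.24374632e-04, -3.93672967e+01, -3.70450616e+01, -2.07478297e-04,
        6.19236780e-04,  1.65250503e-05]), 'tool_pos': array([6.24973349e-01, 3.85544597e-05, 2.53311139e-01]), 'tool_rot': array([-1.00662533e-05,  7.07099415e-01,  7.07114147e-01,  1.05429432e-05]), 'contact_force': array([-0.18350299, -0.66097907,  0.42559016]), 'ft_torque': array([ 0.02199936,  0.00941068, -0.02475287]), 'grasp_force': 0.0, 'gripper_width': 0.9973692573012548}
```

View pics/scene0.png

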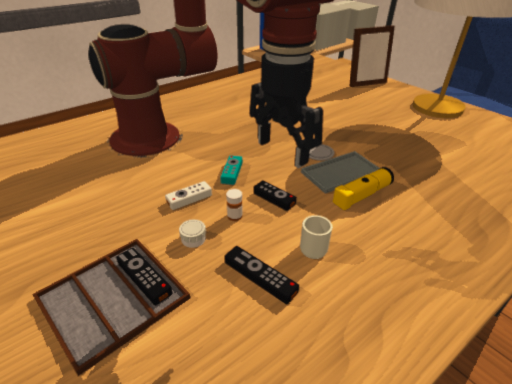

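View pics/side0.png

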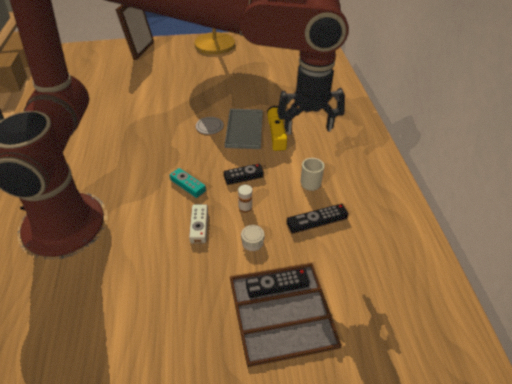

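The scene picture shows the long remote at (262,275), the black short remote at (274,195), the tin at (192,233), the bottle at (234,204) and the cup at (315,237). The organiser is at (110,300), with the third remote in its upper slot. The tray (340,171) and coaster (321,153) are behind the gripper, and the look-alikes are turquoise (232,170) and white (188,195). The side picture agrees. Next I fit the known shapes to the masks.

```bash
cat > fit.py <<'E'
from look import *
from scipy.optimize import minimize
def box(l,w,z0,z1): return np.array([[a*l/2,b*w/2,z] for a in(-1,1) for b in(-1,1) for z in(z0,z1)])
def cyl(*rz):
    t=np.linspace(0,2*np.pi,32,endpoint=False); return np.vstack([np.c_[r*np.cos(t),r*np.sin(t),0*t+z] for r,z in rz])
M=dict(long_remote_mid=box(.16,.04,0,.025),short_remote_mid=box(.11,.04,0,.025),tin_mid=cyl((.0265,0),(.028,.017),(.028,.034)),
 pill_bottle_mid=cyl((.018,0),(.018,.068)),cup_mid=cyl((.027,0),(.03,.01),(.03,.072)),organiser=box(.196,.21,0,.014),
 tray=box(.11,.19,0,.014),coaster=cyl((.045,0),(.045,.006)),third_remote_mid=box(.14,.04,.005,.03))
def hull(cal,P,shape=(384,512),s=4):
    T=np.linalg.inv(np.array(cal['pose']));p=P@T[:3,:3].T+T[:3,3]
    q=cv2.projectPoints(np.c_[p[:,0],-p[:,1],-p[:,2]],np.zeros(3),np.zeros(3),np.array(cal['camera_matrix']),np.array(cal['D'],float))[0].reshape(-1,2)
    im=np.zeros((shape[0]*s,shape[1]*s),np.uint8)
    cv2.fillConvexPoly(im,cv2.convexHull(((q+.5)*s).astype(np.int32)),255)
    return cv2.resize(im,shape[::-1],interpolation=cv2.INTER_AREA)/255.
def pose(P,v):
    c,s=np.cos(v[2]),np.sin(v[2]); return P@np.array([[c,-s,0],[s,c,0],[0,0,1]]).T+[v[0],v[1],v[3] if len(v)>3 else 0]
def iou(m,h): return np.minimum(m,h).sum()/np.maximum(m,h).sum()
def fit(name,v0,cams):
    P=M[name];obs={}
    for c in cams:
        cal=get_calibration(c);h0=hull(cal,pose(P,v0))
        if h0.sum()<30: continue
        R=[r['pixels'].astype(float) for r in regions_of(c,name)]
        R=sorted(R,key=lambda m:-iou(m,h0))[:1]
        if R and iou(R[0],h0)>.2: obs[c]=(cal,R[0])
    out={}
    for k in list(obs)+['all']:
        o=list(obs.values()) if k=='all' else [obs[k]]
        f=lambda u:-sum(iou(m,hull(cal,pose(P,[u[0]/100+v0[0],u[1]/100+v0[1],u[2]/10+v0[2]]))) for cal,m in o)
        sx=np.array([[0,0,0],[2,0,0],[0,2,0],[0,0,1.5]]) 
        r=min((minimize(f,[0,0,a],method='Nelder-Mead',options=dict(initial_simplex=sx+[-.5,-.5,a],maxfev=130)) for a in (-1,1)),key=lambda r:r.fun)
        out[k]=(np.round([r.x[0]/100+v0[0],r.x[1]/100+v0[1],r.x[2]/10+v0[2]],4).tolist(),round(-r.fun/len(o),3)); print(name,k,*out[k])
    return out
E
cat > run.py <<'E'
from fit import *
import sys
save('scene','s1');save('side','d1');save('wrist','w1')
for n,v in dict(long_remote_mid=(.658,-.075,0),short_remote_mid=(.488,.107,0),tin_mid=(.488,-.124,0),pill_bottle_mid=(.483,-.01,0),cup_mid=(.67,.06,0),organiser=(.53,-.34,0),tray=(.511,.328,0),coaster=(.407,.362,0),third_remote_mid=(.53,-.257,0)).items(): fit(n,v,['scene','side','wrist'])
E
time python3 run.py
```

```text
long_remote_mid scene [0.6571, -0.0691, 0.1713] 0.881
long_remote_mid side [0.6553, -0.0679, 0.2058] 0.843
long_remote_mid wrist [0.6567, -0.0684, 0.2032] 0.938
long_remote_mid all [0.6559, -0.0683, 0.1927] 0.884
short_remote_mid scene [0.4876, 0.1147, 0.1064] 0.841
short_remote_mid side [0.4838, 0.1161, 0.1609] 0.859
short_remote_mid wrist [0.4857, 0.1171, 0.1673] 0.918
short_remote_mid all [0.4848, 0.1169, 0.1621] 0.869
tin_mid scene [0.4849, -0.1173, 0.0901] 0.952
tin_mid side [0.4821, -0.1149, 0.1405] 0.896
tin_mid all [0.4836, -0.1164, -0.0333] 0.905
pill_bottle_mid scene [0.4797, -0.001, 0.022] 0.936
pill_bottle_mid side [0.4758, 0.0015, -0.0044] 0.955
pill_bottle_mid wrist [0.4777, 0.0006, -0.0853] 0.949
pill_bottle_mid all [0.4774, 0.0008, 0.1754] 0.926
cup_mid scene [0.6717, 0.067, -0.14] 0.959
cup_mid side [0.669, 0.0691, 0.0196] 0.939
cup_mid wrist [0.6688, 0.0688, 0.161] 0.972
cup_mid all [0.6691, 0.0688, 0.0487] 0.948
organiser scene [0.5267, -0.313, 0.0735] 0.846
organiser side [0.523, -0.3132, 0.0771] 0.84
organiser all [0.5248, -0.3131, 0.075] 0.837
tray scene [0.5082, 0.334, -0.1268] 0.913
tray side [0.5104, 0.3373, -0.1663] 0.97
tray all [0.51, 0.3365, -0.1507] 0.934
coaster scene [0.406, 0.367, 0.0961] 0.674
coaster side [0.4002, 0.3707, -0.0124] 0.938
coaster all [0.4018, 0.3697, 0.0221] 0.792
third_remote_mid side [0.5234, -0.2477, 0.0983] 0.9
third_remote_mid wrist [0.5257, -0.2488, 0.1941] 0.322
third_remote_mid all [0.5221, -0.2474, 0.1068] 0.607
real	0m21.852s
user	0m29.397s
sys	0m6.999s
```

View pics/wrist0.png

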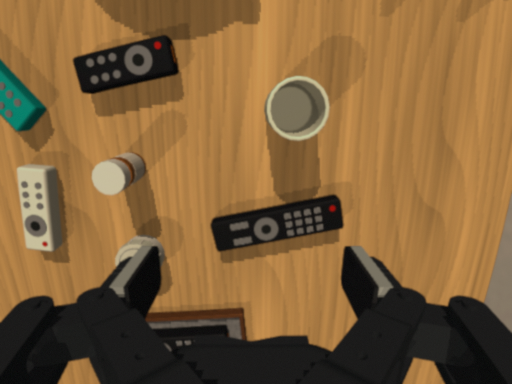

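The measurements agree to about 3 mm across the cameras. I start with the cup; the tool's x axis is world y, and its y axis is world x.

>>> apply_moves(
  targets=[
    {"translation": [0.35, 0.22, 0], "twist": 0, "hand": 1},
    {"translation": [0.34, 0.22, 0.2], "twist": 0, "hand": 1},
    {"translation": [0, 0, 0.4], "twist": 0, "hand": 1},
    {"translation": [0, 0, 0.4], "twist": 0, "hand": 1},
    {"translation": [0, 0, 0.4], "twist": 0, "hand": 1},
    {"translation": [0, 0, 0.35], "twist": 0, "hand": 1},
    {"translation": [0, 0, 0.25], "twist": 0, "hand": 1},
    {"translation": [0, 0, 0], "twist": 0, "hand": 1},
  ],
)

```text
time: 4.35
tool_pos: [0.6653, 0.069, 0.0479]
tool_rot: [-0.003, 0.707, 0.707, -0.003]
contact_force: [-1.1, 0.5, -0.1]
gripper_width: 1.0
grasp_force: 0.0
```

>>> apply_moves(
  targets=[
    {"translation": [0, 0, 0.03], "twist": 0, "hand": 0},
    {"translation": [0, 0, 0], "twist": 0, "hand": 0},
    {"translation": [0, 0, 0], "twist": 0, "hand": 0},
    {"translation": [0, 0, 0], "twist": 0, "hand": 0},
    {"translation": [0, 0, 0], "twist": 0, "hand": 0},
    {"translation": [0, 0, 0], "twist": 0, "hand": 0},
  ],
)

```text
time: 4.95
tool_pos: [0.6706, 0.069, 0.0527]
tool_rot: [0.001, 0.707, 0.707, 0.001]
contact_force: [-0.4, -0.5, 6.6]
gripper_width: 0.695
grasp_force: 65.1
```

>>> apply_moves(
  targets=[
    {"translation": [0, 0, -0.2], "twist": 0, "hand": 0},
    {"translation": [0, 0, -0.4], "twist": 0, "hand": 0},
    {"translation": [0.2, -0.2, -0.3], "twist": 0, "hand": 0},
    {"translation": [0.3, -0.3, 0], "twist": 0, "hand": 0},
    {"translation": [0.3, -0.3, 0], "twist": 0, "hand": 0},
    {"translation": [0.3, -0.3, 0], "twist": 0, "hand": 0},
    {"translation": [0.3, -0.3, 0], "twist": 0, "hand": 0},
    {"translation": [0.3, -0.3, 0], "twist": 0, "hand": 0},
  ],
)

```text
time: 5.75
tool_pos: [0.4971, 0.2398, 0.1398]
tool_rot: [-0.0, 0.707, 0.707, -0.0]
contact_force: [-0.5, 0.7, -2.0]
gripper_width: 0.697
grasp_force: 65.2
```

>>> apply_moves(
  targets=[
    {"translation": [0.3, -0.3, 0], "twist": 0, "hand": 0},
    {"translation": [0.3, -0.3, 0], "twist": 0, "hand": 0},
    {"translation": [0.3, -0.3, 0], "twist": 0, "hand": 0},
    {"translation": [0, 0, 0], "twist": 0, "hand": 0},
    {"translation": [0, 0, 0], "twist": 0, "hand": 0},
  ],
)

```text
time: 6.25
tool_pos: [0.4081, 0.3293, 0.1399]
tool_rot: [0.0, 0.706, 0.708, -0.0]
contact_force: [0.0, -0.6, -1.8]
gripper_width: 0.696
grasp_force: 65.3
```

```bash
python3 - <<'E'
from fit import *
for c in ['scene','side','wrist']: save(c,c+'2')
for n,v in dict(organiser=(.525,-.314,.08),tray=(.51,.3365,-.15),coaster=(.402,.37,0)).items(): fit(n,v,['scene','side','wrist'])
z=state()['tool_pos']; print(z)
# cup height in hand
for c in ['scene','side','wrist']:
    R=regions_of(c,'cup_mid')
    if not R: continue
    m=R[0]['pixels'].astype(float);cal=get_calibration(c)
    f=lambda u:-iou(m,hull(cal,pose(M['cup_mid'],[z[0]+u[0]/100,z[1]+u[1]/100,0,z[2]-.048+u[2]/100])))
    r=minimize(f,[0,0,0],method='Nelder-Mead',options=dict(initial_simplex=[[-.5,0,0],[1,0,0],[0,1,0],[0,0,1]],maxfev=150));print(c,r.x*10,r.fun)
cv2.imwrite('pics/c2.png',np.vstack([np.hstack([cv2.imread(f'pics/{c}2.png') for c in ['scene','side']])])[:, ::1][:, :].copy()[:,:,:][:,112:912])
E
```

```text
organiser scene [0.5256, -0.3132, 0.0765] 0.855
organiser side [0.5232, -0.3141, 0.075] 0.836
organiser all [0.5246, -0.3135, 0.0767] 0.841
tray scene [0.5085, 0.3347, -0.0967] 0.888
tray side [0.5108, 0.3372, -0.1681] 0.966
tray wrist [0.513, 0.3369, -0.1662] 0.888
tray all [0.5124, 0.3365, -0.1667] 0.904
coaster scene [0.4051, 0.3642, 0.1736] 0.92
coaster side [0.4016, 0.3692, 0.1793] 0.891
coaster wrist [0.4016, 0.3672, 0.1539] 0.924
coaster all [0.402, 0.3672, 0.1031] 0.897
[0.40925578 0.3287458  0.14029913]
scene [ -7.49966321   6.96352564 -11.88075366] -0.8090471238574791
side [-0.31980464  7.64401746 -7.54049661] -0.9102868093675902
wrist [ 0.2872838  -0.27324962 -9.07827637] -0.9212034662121976
```

View pics/c2.png

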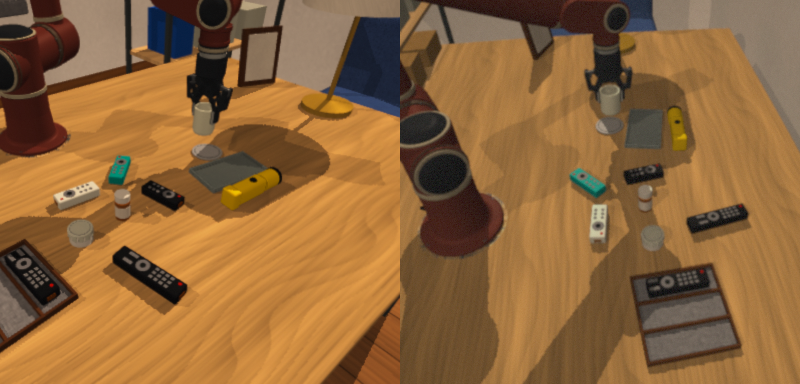

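The pictures show the cup held upright above and beside the coaster, at scene crop (204,120). The coaster fits at (0.402, 0.368).

>>> apply_moves(
  targets=[
    {"translation": [0.2, -0.03, 0.1], "twist": 0, "hand": 0},
    {"translation": [0.19, -0.04, 0.2], "twist": 0, "hand": 0},
    {"translation": [0, 0, 0.2], "twist": 0, "hand": 0},
    {"translation": [0, 0, 0.16], "twist": 0, "hand": 0},
    {"translation": [0, 0, 0.08], "twist": 0, "hand": 0},
    {"translation": [0, 0, 0], "twist": 0, "hand": 0},
    {"translation": [0, 0, 0], "twist": 0, "hand": 0},
  ],
)

```text
time: 7.65
tool_pos: [0.4024, 0.368, 0.0669]
tool_rot: [0.0, 0.707, 0.707, 0.0]
contact_force: [0.4, 0.5, -1.5]
gripper_width: 0.695
grasp_force: 65.3
```

>>> apply_moves(
  targets=[
    {"translation": [0, 0, 0.03], "twist": 0, "hand": 0},
    {"translation": [0, 0, 0.03], "twist": 0, "hand": 0},
    {"translation": [0, 0, 0], "twist": 0, "hand": 0},
    {"translation": [0, 0, 0], "twist": 0, "hand": 0},
  ],
)

```text
time: 8.05
tool_pos: [0.402, 0.368, 0.0604]
tool_rot: [0.0, 0.707, 0.707, 0.0]
contact_force: [0.4, 0.4, -1.4]
gripper_width: 0.703
grasp_force: 65.3
```

>>> apply_moves(
  targets=[
    {"translation": [0, 0, 0.015], "twist": 0, "hand": 0},
    {"translation": [0, 0, 0.01], "twist": 0, "hand": 0},
    {"translation": [0, 0, 0], "twist": 0, "hand": 0},
  ],
)

```text
time: 8.35
tool_pos: [0.4022, 0.3682, 0.0587]
tool_rot: [0.0, 0.707, 0.707, 0.0]
contact_force: [-2.4, -1.0, 4.6]
gripper_width: 0.698
grasp_force: 65.7
```

>>> apply_moves(
  targets=[
    {"translation": [0, 0, 0], "twist": 0, "hand": 0.8},
    {"translation": [0, 0, 0], "twist": 0, "hand": 0.95},
    {"translation": [0, 0, 0], "twist": 0, "hand": 0.95},
    {"translation": [0, 0, -0.2], "twist": 0, "hand": 0.95},
    {"translation": [0, 0, -0.4], "twist": 0, "hand": 0.95},
    {"translation": [0, 0, -0.4], "twist": 0, "hand": 0.95},
    {"translation": [-0.4, 0.08, 0], "twist": 0, "hand": 0.95},
    {"translation": [-0.4, 0.08, 0], "twist": 0, "hand": 0.95},
  ],
)

```text
time: 9.15
tool_pos: [0.4191, 0.2882, 0.1601]
tool_rot: [0.001, 0.706, 0.708, 0.002]
contact_force: [0.1, -0.0, -0.3]
gripper_width: 0.951
grasp_force: 0.0
```

>>> apply_moves(
  targets=[
    {"translation": [-0.4, 0.08, 0], "twist": 0, "hand": 0.95},
    {"translation": [-0.4, 0.08, 0], "twist": 0, "hand": 0.95},
    {"translation": [-0.4, 0.08, 0], "twist": 0, "hand": 0.95},
    {"translation": [-0.4, 0.08, 0], "twist": 0, "hand": 0.95},
    {"translation": [-0.4, 0.08, 0], "twist": 0, "hand": 0.95},
    {"translation": [-0.4, 0.08, 0], "twist": 0, "hand": 0.95},
    {"translation": [-0.4, 0.08, 0], "twist": 0, "hand": 0.95},
    {"translation": [0, 0, 0], "twist": 0, "hand": 0.95},
  ],
)

```text
time: 9.95
tool_pos: [0.4747, 0.0043, 0.1581]
tool_rot: [0.001, 0.709, 0.705, -0.0]
contact_force: [0.1, 0.9, 0.1]
gripper_width: 0.95
grasp_force: 0.0
```

>>> apply_moves(
  targets=[
    {"translation": [0, 0, 0], "twist": 0, "hand": 0.8},
  ],
)

```text
time: 10.05
tool_pos: [0.474, 0.0074, 0.1577]
tool_rot: [-0.0, 0.708, 0.706, 0.0]
contact_force: [-0.4, -0.3, 0.3]
gripper_width: 0.81
grasp_force: 0.0
```

```bash
python3 - <<'E'
from fit import *
for c in ['scene','side','wrist']: save(c,c+'3')
c=fit('cup_mid',(.402,.368,0),['scene','side','wrist'])
for n,v in dict(tin_mid=(.4836,-.1164,0),pill_bottle_mid=(.4774,.0008,0),coaster=(.402,.3675,0)).items(): fit(n,v,['scene','side','wrist'])
E
```

```text
cup_mid scene [0.398, 0.3742, -0.0484] 0.939
cup_mid side [0.402, 0.3803, -0.2434] 0.947
cup_mid all [0.3999, 0.3733, -0.1542] 0.894
tin_mid scene [0.4855, -0.1174, 0.0407] 0.903
tin_mid side [0.483, -0.1152, -0.1021] 0.949
tin_mid wrist [0.4836, -0.1167, 0.0813] 0.889
tin_mid all [0.4836, -0.1159, -0.1073] 0.908
pill_bottle_mid scene [0.4758, 0.0017, -0.0768] 0.812
pill_bottle_mid side [0.4755, 0.0001, 0.2068] 0.924
pill_bottle_mid wrist [0.4777, 0.0009, 0.1267] 0.97
pill_bottle_mid all [0.4773, 0.0008, 0.0863] 0.884
coaster scene [0.4055, 0.3613, 0.1545] 0.496
coaster side [0.4021, 0.369, -0.045] 0.363
coaster all [0.4051, 0.3612, -0.0357] 0.424
```

The cup stands on the coaster; its small apparent offset comes from fitting it at z = 0 instead of 6 mm. Next is the bottle.

>>> apply_moves(
  targets=[
    {"translation": [-0.05, 0.03, 0.2], "twist": 0, "hand": 0.8},
    {"translation": [0, 0, 0.4], "twist": 0, "hand": 0.8},
    {"translation": [0, 0, 0.3], "twist": 0, "hand": 0.8},
    {"translation": [0, 0, 0.18], "twist": 0, "hand": 0.8},
    {"translation": [0, 0, 0], "twist": 0, "hand": 0.8},
  ],
)

```text
time: 11.25
tool_pos: [0.4743, 0.0033, 0.0466]
tool_rot: [-0.003, 0.707, 0.707, -0.002]
contact_force: [-0.8, -0.8, -0.5]
gripper_width: 0.797
grasp_force: 0.0
```

>>> apply_moves(
  targets=[
    {"translation": [0, 0, 0], "twist": 0, "hand": 0},
    {"translation": [0, 0, 0], "twist": 0, "hand": 0},
    {"translation": [0, 0, 0], "twist": 0, "hand": 0},
    {"translation": [0, 0, 0], "twist": 0, "hand": 0},
    {"translation": [0, 0, 0], "twist": 0, "hand": 0},
    {"translation": [0, 0, 0], "twist": 0, "hand": 0},
  ],
)

```text
time: 11.85
tool_pos: [0.4786, 0.0028, 0.0518]
tool_rot: [0.002, 0.707, 0.707, 0.001]
contact_force: [0.3, 0.0, 6.7]
gripper_width: 0.409
grasp_force: 59.9
```

>>> apply_moves(
  targets=[
    {"translation": [0, 0, -0.3], "twist": 0, "hand": 0},
    {"translation": [0, 0, -0.3], "twist": 0, "hand": 0},
    {"translation": [0.2, 0.03, -0.2], "twist": 0, "hand": 0},
    {"translation": [0.4, 0.04, 0], "twist": 0, "hand": 0},
    {"translation": [0.4, 0.04, 0], "twist": 0, "hand": 0},
    {"translation": [0.4, 0.04, 0], "twist": 0, "hand": 0},
    {"translation": [0.4, 0.04, 0], "twist": 0, "hand": 0},
    {"translation": [0.4, 0.04, 0], "twist": 0, "hand": 0},
  ],
)

```text
time: 12.65
tool_pos: [0.4997, 0.2247, 0.1299]
tool_rot: [0.0, 0.707, 0.707, 0.0]
contact_force: [0.9, -0.0, -0.3]
gripper_width: 0.408
grasp_force: 59.9
```

>>> apply_moves(
  targets=[
    {"translation": [0.4, 0.03, 0], "twist": 0, "hand": 0},
    {"translation": [0.31, 0, 0], "twist": 0, "hand": 0},
    {"translation": [0, 0, 0.3], "twist": 0, "hand": 0},
    {"translation": [0, 0, 0.2], "twist": 0, "hand": 0},
    {"translation": [0, 0, 0.16], "twist": 0, "hand": 0},
    {"translation": [0, 0, 0], "twist": 0, "hand": 0},
    {"translation": [0, 0, 0], "twist": 0, "hand": 0},
  ],
)

```text
time: 13.35
tool_pos: [0.5031, 0.2938, 0.0639]
tool_rot: [-0.0, 0.707, 0.707, -0.0]
contact_force: [1.4, 0.6, -1.1]
gripper_width: 0.406
grasp_force: 60.0
```

>>> apply_moves(
  targets=[
    {"translation": [0, 0, 0.03], "twist": 0, "hand": 0},
    {"translation": [0, 0, 0.03], "twist": 0, "hand": 0},
    {"translation": [0, 0, 0.015], "twist": 0, "hand": 0},
    {"translation": [0, 0, 0], "twist": 0, "hand": 0},
    {"translation": [0, 0, 0], "twist": 0, "hand": 0},
  ],
)

```text
time: 13.85
tool_pos: [0.5034, 0.2941, 0.0569]
tool_rot: [0.0, 0.707, 0.707, 0.0]
contact_force: [0.5, -0.4, 0.7]
gripper_width: 0.405
grasp_force: 60.1
```

>>> apply_moves(
  targets=[
    {"translation": [0, 0, 0.01], "twist": 0, "hand": 0},
    {"translation": [0, 0, 0], "twist": 0, "hand": 0.5},
    {"translation": [0, 0, 0], "twist": 0, "hand": 0.75},
    {"translation": [0, 0, 0], "twist": 0, "hand": 0.75},
    {"translation": [0, 0, -0.2], "twist": 0, "hand": 0.75},
    {"translation": [0, 0, -0.4], "twist": 0, "hand": 0.75},
    {"translation": [0, 0, -0.4], "twist": 0, "hand": 0.95},
    {"translation": [-0.4, -0.02, 0], "twist": 0, "hand": 0.95},
  ],
)

```text
time: 14.65
tool_pos: [0.5049, 0.2575, 0.163]
tool_rot: [0.002, 0.706, 0.709, 0.006]
contact_force: [1.6, -1.0, -0.3]
gripper_width: 0.947
grasp_force: 0.0
```

>>> apply_moves(
  targets=[
    {"translation": [-0.45, -0.02, 0], "twist": 0, "hand": 0.95},
    {"translation": [-0.45, -0.02, 0], "twist": 0, "hand": 0.95},
    {"translation": [-0.45, -0.02, 0], "twist": 0, "hand": 0.95},
    {"translation": [-0.45, -0.02, 0], "twist": 0, "hand": 0.95},
    {"translation": [-0.45, -0.02, 0], "twist": 0, "hand": 0.95},
    {"translation": [-0.45, -0.02, 0], "twist": 0, "hand": 0.95},
    {"translation": [-0.45, -0.02, 0], "twist": 0, "hand": 0.95},
    {"translation": [-0.45, -0.02, 0], "twist": 0, "hand": 0.95},
  ],
)

```text
time: 15.45
tool_pos: [0.4845, -0.1077, 0.1552]
tool_rot: [0.0, 0.707, 0.707, 0.0]
contact_force: [0.3, 0.6, -0.8]
gripper_width: 0.952
grasp_force: 0.0
```

>>> apply_moves(
  targets=[
    {"translation": [-0.1, -0.02, 0.4], "twist": 0, "hand": 0.95},
    {"translation": [0, 0, 0.3], "twist": 0, "hand": 0.95},
    {"translation": [0, 0, 0], "twist": 0, "hand": 0.95},
    {"translation": [0, 0, 0], "twist": 0, "hand": 0.95},
  ],
)

```text
time: 15.85
tool_pos: [0.4827, -0.1158, 0.0852]
tool_rot: [-0.001, 0.707, 0.707, -0.0]
contact_force: [0.2, -0.1, 0.8]
gripper_width: 0.953
grasp_force: 0.0
```

>>> apply_moves(
  targets=[
    {"translation": [0, 0, 0.3], "twist": 0, "hand": 0.95},
    {"translation": [0, 0, 0.21], "twist": 0, "hand": 0.95},
    {"translation": [0, 0, 0], "twist": 0, "hand": 0.95},
    {"translation": [0, 0, 0], "twist": 0, "hand": 0.4},
    {"translation": [0, 0, 0], "twist": 0, "hand": 0},
    {"translation": [0, 0, 0], "twist": 0, "hand": 0},
    {"translation": [0, 0, 0], "twist": 0, "hand": 0},
    {"translation": [0, 0, 0], "twist": 0, "hand": 0},
  ],
)

```text
time: 16.65
tool_pos: [0.4854, -0.1167, 0.0375]
tool_rot: [0.002, 0.707, 0.707, 0.001]
contact_force: [0.2, 0.8, 7.2]
gripper_width: 0.628
grasp_force: 63.5
```

>>> apply_moves(
  targets=[
    {"translation": [0, 0, 0], "twist": 0, "hand": 0},
  ],
)

```text
time: 16.75
tool_pos: [0.4854, -0.1167, 0.0375]
tool_rot: [0.002, 0.707, 0.707, 0.001]
contact_force: [0.5, 1.1, 7.0]
gripper_width: 0.63
grasp_force: 63.5
```

```bash
python3 - <<'E'
from fit import *
for c in ['scene','side']: save(c,c+'4')
fit('pill_bottle_mid',(.5035,.292,0),['scene','side'])
a=cv2.imread('pics/scene4.png');b=cv2.imread('pics/side4.png')
f=lambda im,x,y:cv2.resize(im[y:y+150,x:x+200],(400,300))
cv2.imwrite('pics/c4.png',np.vstack([np.hstack([f(a,110,130),f(b,170,150)]),np.hstack([f(a,270,80),f(b,150,50)])]))
E
```

```text
pill_bottle_mid scene [0.5025, 0.2956, -0.0964] 0.903
pill_bottle_mid all [0.5025, 0.2956, -0.0964] 0.903
```

View pics/c4.png

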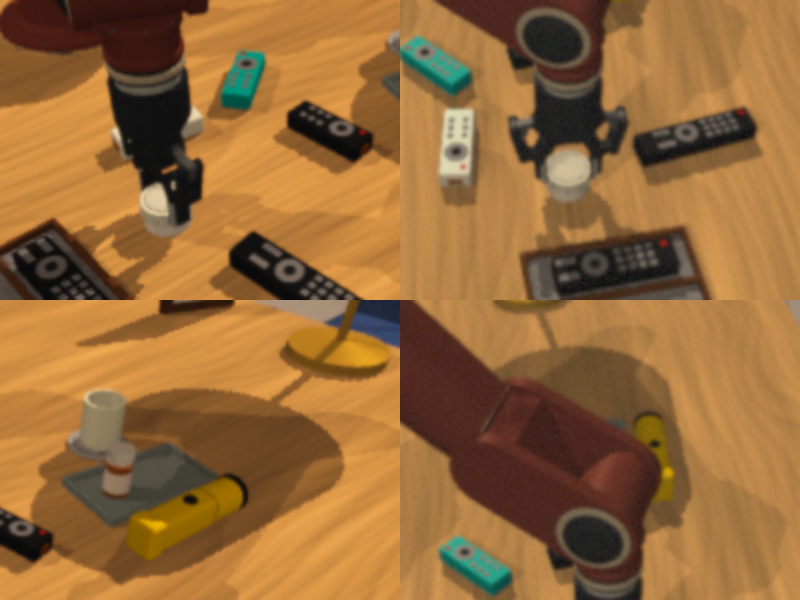

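The pictures show the tin gripped at its lid, the bottle upright in the tray at (118,470) and the cup on the coaster at (103,425). Now I carry the tin to the tray.

>>> apply_moves(
  targets=[
    {"translation": [0, 0, -0.3], "twist": 0, "hand": 0},
    {"translation": [0, 0, -0.4], "twist": 0, "hand": 0},
    {"translation": [0.2, 0.02, -0.35], "twist": 0, "hand": 0},
    {"translation": [0.4, 0.03, 0], "twist": 0, "hand": 0},
    {"translation": [0.4, 0.03, 0], "twist": 0, "hand": 0},
    {"translation": [0.4, 0.03, 0], "twist": 0, "hand": 0},
    {"translation": [0.4, 0.03, 0], "twist": 0, "hand": 0},
    {"translation": [0.4, 0.03, 0], "twist": 0, "hand": 0},
  ],
)

```text
time: 17.75
tool_pos: [0.5004, 0.1057, 0.1408]
tool_rot: [0.001, 0.707, 0.707, 0.001]
contact_force: [0.0, -0.0, -1.0]
gripper_width: 0.629
grasp_force: 63.6
```

>>> apply_moves(
  targets=[
    {"translation": [0.4, 0.03, 0], "twist": 0, "hand": 0},
    {"translation": [0.4, 0.03, 0], "twist": 0, "hand": 0},
    {"translation": [0.4, 0.03, 0], "twist": 0, "hand": 0},
    {"translation": [0.4, 0.02, 0], "twist": 0, "hand": 0},
    {"translation": [0.4, 0.02, 0], "twist": 0, "hand": 0},
    {"translation": [0.4, 0.01, 0], "twist": 0, "hand": 0},
    {"translation": [0.25, 0, 0], "twist": 0, "hand": 0},
    {"translation": [0, 0, 0], "twist": 0, "hand": 0},
  ],
)

```text
time: 18.55
tool_pos: [0.5139, 0.3721, 0.1406]
tool_rot: [0.0, 0.706, 0.708, 0.001]
contact_force: [0.6, -0.2, -0.5]
gripper_width: 0.625
grasp_force: 63.6
```

>>> apply_moves(
  targets=[
    {"translation": [0, 0, 0.3], "twist": 0, "hand": 0},
    {"translation": [0, 0, 0.3], "twist": 0, "hand": 0},
    {"translation": [0, 0, 0.25], "twist": 0, "hand": 0},
    {"translation": [0, 0, 0], "twist": 0, "hand": 0},
    {"translation": [0, 0, 0], "twist": 0, "hand": 0},
  ],
)

```text
time: 19.05
tool_pos: [0.5142, 0.3684, 0.0549]
tool_rot: [0.0, 0.707, 0.707, -0.0]
contact_force: [0.8, -0.2, 0.1]
gripper_width: 0.629
grasp_force: 63.6
```

>>> apply_moves(
  targets=[
    {"translation": [0, 0, 0.05], "twist": 0, "hand": 0},
    {"translation": [0, 0, 0.04], "twist": 0, "hand": 0},
    {"translation": [0, 0, 0.02], "twist": 0, "hand": 0},
    {"translation": [0, 0, 0.015], "twist": 0, "hand": 0},
    {"translation": [0, 0, 0], "twist": 0, "hand": 0},
    {"translation": [0, 0, 0], "twist": 0, "hand": 0},
  ],
)

```text
time: 19.65
tool_pos: [0.5143, 0.3692, 0.0426]
tool_rot: [0.0, 0.707, 0.707, 0.0]
contact_force: [-1.8, -0.4, 3.7]
gripper_width: 0.629
grasp_force: 64.0
```

>>> apply_moves(
  targets=[
    {"translation": [0, 0, 0], "twist": 0, "hand": 0.7},
    {"translation": [0, 0, 0], "twist": 0, "hand": 0.78},
    {"translation": [0, 0, 0], "twist": 0, "hand": 0.78},
    {"translation": [0, 0, -0.15], "twist": 0, "hand": 0.78},
    {"translation": [0, 0, -0.4], "twist": 0, "hand": 0.78},
    {"translation": [0, 0, -0.45], "twist": 0, "hand": 0.8},
    {"translation": [-0.42, -0.05, 0], "twist": 0, "hand": 0.8},
    {"translation": [-0.42, -0.05, 0], "twist": 0, "hand": 0.8},
  ],
)

```text
time: 20.45
tool_pos: [0.5056, 0.2854, 0.146]
tool_rot: [0.001, 0.706, 0.708, 0.003]
contact_force: [0.2, -1.4, -0.0]
gripper_width: 0.803
grasp_force: 0.0
```

>>> apply_moves(
  targets=[
    {"translation": [-0.42, -0.05, 0], "twist": 0, "hand": 0.8},
    {"translation": [-0.42, -0.05, 0], "twist": 0, "hand": 0.8},
    {"translation": [-0.42, -0.05, 0], "twist": 0, "hand": 0.8},
    {"translation": [-0.42, -0.04, 0], "twist": 0, "hand": 0.8},
    {"translation": [0, 0, 0], "twist": 1, "hand": 0.8},
    {"translation": [0, 0, 0], "twist": 1, "hand": 0.8},
    {"translation": [0, 0, 0], "twist": 1, "hand": 0.8},
    {"translation": [0, 0, 0], "twist": 1, "hand": 0.8},
  ],
)

```text
time: 21.25
tool_pos: [0.4853, 0.1168, 0.1431]
tool_rot: [0.0, 0.835, 0.551, 0.001]
contact_force: [0.0, 0.3, 0.1]
gripper_width: 0.802
grasp_force: 0.0
```

>>> apply_moves(
  targets=[
    {"translation": [0, 0, 0], "twist": 1, "hand": 0.8},
    {"translation": [0, 0, 0], "twist": 1, "hand": 0.8},
    {"translation": [0, 0, 0], "twist": 1, "hand": 0.8},
    {"translation": [0, 0, 0], "twist": 1, "hand": 0.8},
    {"translation": [0, 0, 0], "twist": 1, "hand": 0.8},
    {"translation": [0, 0, 0], "twist": 1, "hand": 0.8},
    {"translation": [0, 0, 0], "twist": 1, "hand": 0.8},
    {"translation": [0, 0, 0], "twist": 1, "hand": 0.8},
  ],
)

```text
time: 22.05
tool_pos: [0.4853, 0.117, 0.143]
tool_rot: [0.0, 0.983, 0.182, 0.001]
contact_force: [0.0, 0.4, -0.5]
gripper_width: 0.798
grasp_force: 0.0
```

>>> apply_moves(
  targets=[
    {"translation": [0, 0, 0], "twist": 1, "hand": 0.8},
    {"translation": [0, 0, 0], "twist": 1, "hand": 0.8},
    {"translation": [0, 0, 0], "twist": 0, "hand": 0.8},
    {"translation": [0, 0, 0], "twist": 0, "hand": 0.8},
    {"translation": [0, 0, 0], "twist": 0, "hand": 0.8},
  ],
)

```text
time: 22.55
tool_pos: [0.4851, 0.117, 0.1422]
tool_rot: [0.0, 0.996, 0.086, 0.0]
contact_force: [-0.5, -0.2, -0.3]
gripper_width: 0.799
grasp_force: 0.0
```

```bash
cat > rel.py <<'E'
from fit import *
from scipy.spatial.transform import Rotation as Ro
def rel(x,y,yaw,z):
    s=state();R=Ro.from_quat(np.array(s['tool_rot'])[[1,2,3,0]]).as_matrix()
    d=R.T@(np.array([x,y,z])-s['tool_pos']);a=np.arctan2(R[1,0],R[0,0])
    print('tool shift units',(d*10).round(3),'twist units',round((a-yaw)*10,2),'toolx yaw',a.round(3),'j',s['joint_pos'].round(2),'pos',s['tool_pos'].round(4))
E
python3 - <<'E'
from rel import *
for c in ['scene','side','wrist']: save(c,c+'5')
r=fit('short_remote_mid',(.4855,.117,.163),['scene','side','wrist'])
fit('tin_mid',(.514,.369,0),['scene','side','wrist'])
rel(*r['all'][0],.036)
E
```

```text
short_remote_mid scene [0.4867, 0.1152, 0.1526] 0.867
short_remote_mid side [0.4845, 0.1183, 0.1899] 0.912
short_remote_mid wrist [0.4859, 0.1173, 0.1943] 0.957
short_remote_mid all [0.4855, 0.1172, 0.1918] 0.905
tin_mid scene [0.514, 0.3739, 0.0671] 0.884
tin_mid all [0.514, 0.3739, 0.0671] 0.884
tool shift units [ 6.000e-03 -1.000e-03  1.058e+00] twist units -0.21 toolx yaw 0.171 j [ 0.09 -0.16  2.01  0.    1.29  1.49] pos [0.485  0.117  0.1418]
```

View pics/wrist5.png

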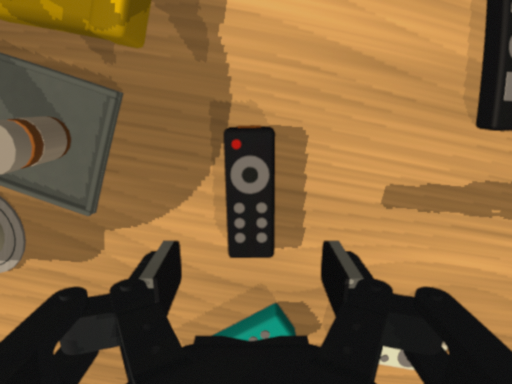

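The wrist picture shows the short remote at (250,190), square to the fingers and midway between them. I descend and grip it by its top part.

>>> apply_moves(
  targets=[
    {"translation": [0.01, 0, 0.3], "twist": -0.15, "hand": 0.8},
    {"translation": [0, 0, 0.4], "twist": 0, "hand": 0.8},
    {"translation": [0, 0, 0.25], "twist": 0, "hand": 0.8},
    {"translation": [0, 0, 0.12], "twist": 0, "hand": 0.8},
    {"translation": [0, 0, 0], "twist": 0, "hand": 0.8},
    {"translation": [0, 0, 0], "twist": 0, "hand": 0.8},
  ],
)

```text
time: 23.6
tool_pos: [0.4869, 0.1173, 0.0359]
tool_rot: [-0.0, 0.996, 0.093, 0.001]
contact_force: [-0.3, 0.4, 0.2]
gripper_width: 0.801
grasp_force: 0.0
```

>>> apply_moves(
  targets=[
    {"translation": [0, 0, 0], "twist": 0, "hand": 0.5},
    {"translation": [0, 0, 0], "twist": 0, "hand": 0.3},
    {"translation": [0, 0, 0], "twist": 0, "hand": 0},
    {"translation": [0, 0, 0], "twist": 0, "hand": 0},
    {"translation": [0, 0, 0], "twist": 0, "hand": 0},
    {"translation": [0, 0, 0], "twist": 0, "hand": 0},
  ],
)

```text
time: 24.2
tool_pos: [0.4877, 0.1173, 0.0369]
tool_rot: [0.0, 0.996, 0.093, 0.002]
contact_force: [-1.4, 0.3, 6.0]
gripper_width: 0.443
grasp_force: 61.2
```

>>> apply_moves(
  targets=[
    {"translation": [0, 0, -0.2], "twist": 0, "hand": 0},
    {"translation": [0, 0, -0.4], "twist": 0, "hand": 0},
    {"translation": [0, 0, -0.45], "twist": 0, "hand": 0},
    {"translation": [-0.02, 0.25, -0.05], "twist": 0, "hand": 0},
    {"translation": [-0.04, 0.4, 0], "twist": 0, "hand": 0},
    {"translation": [-0.04, 0.4, 0], "twist": 0, "hand": 0},
    {"translation": [-0.04, 0.4, 0], "twist": 0, "hand": 0},
    {"translation": [-0.04, 0.4, 0], "twist": 0, "hand": 0},
  ],
)

```text
time: 25.0
tool_pos: [0.5023, -0.0694, 0.1451]
tool_rot: [0.0, 0.996, 0.093, 0.0]
contact_force: [0.1, -0.2, -0.6]
gripper_width: 0.445
grasp_force: 60.5
```

>>> apply_moves(
  targets=[
    {"translation": [-0.04, 0.4, 0], "twist": 0, "hand": 0},
    {"translation": [-0.04, 0.4, 0], "twist": 0, "hand": 0},
    {"translation": [-0.04, 0.4, 0], "twist": 0, "hand": 0},
    {"translation": [-0.04, 0.4, 0], "twist": 0, "hand": 0},
    {"translation": [-0.04, 0.4, 0], "twist": 0, "hand": 0},
    {"translation": [-0.04, 0.4, 0], "twist": 0, "hand": 0},
    {"translation": [-0.06, 0.33, 0], "twist": 0, "hand": 0},
    {"translation": [0, 0, 0], "twist": 1, "hand": 0},
  ],
)

```text
time: 25.8
tool_pos: [0.523, -0.3458, 0.1451]
tool_rot: [0.001, 0.999, 0.04, 0.0]
contact_force: [-0.0, 1.3, -1.4]
gripper_width: 0.451
grasp_force: 60.6
```

>>> apply_moves(
  targets=[
    {"translation": [0, 0, 0], "twist": 0.1, "hand": 0},
    {"translation": [0, 0, 0], "twist": 0, "hand": 0},
    {"translation": [0, 0, 0], "twist": 0, "hand": 0},
  ],
)

```text
time: 26.1
tool_pos: [0.5234, -0.341, 0.1447]
tool_rot: [-0.0, 0.999, 0.039, -0.0]
contact_force: [-0.1, 0.6, -0.9]
gripper_width: 0.451
grasp_force: 60.6
```

```bash
python3 - <<'E'
from rel import *
for c in ['scene','side','wrist']: save(c,c+'6')
fit('organiser',(.5246,-.3135,.0765),['scene','side','wrist'])
fit('third_remote_mid',(.523,-.2475,.1),['scene','side','wrist'])
rel(.5298,-.3813,.0765,.042)
E
```

```text
organiser scene [0.5257, -0.3135, 0.0743] 0.796
organiser side [0.5227, -0.3138, 0.0657] 0.711
organiser all [0.5246, -0.3134, 0.0745] 0.748
third_remote_mid scene [0.5249, -0.2496, 0.0824] 0.924
third_remote_mid side [0.5208, -0.2429, 0.1915] 0.375
third_remote_mid wrist [0.524, -0.2506, 0.0803] 0.941
third_remote_mid all [0.5235, -0.25, 0.0884] 0.74
tool shift units [0.033 0.4   1.028] twist units -0.0 toolx yaw 0.076 j [-0.7   0.14  1.71  0.    1.3   0.8 ] pos [ 0.5234 -0.3417  0.1448]
```

View pics/wrist6.png

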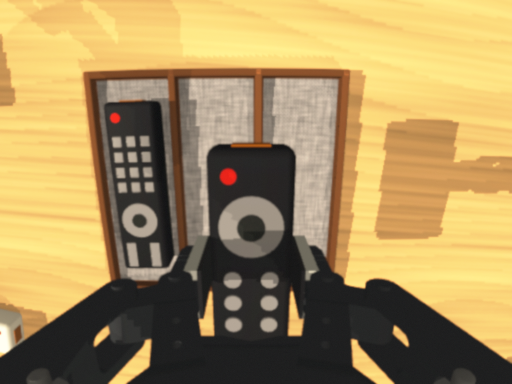

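The wrist picture shows the remote held level above the organiser. The dividers are at columns 172 and 259 and the outer wall at 347; I check those pixels at z = 14 mm.

```bash
python3 - <<'E'
from look import *
P=ray_plane('wrist',[(84,73),(350,71),(171,73),(259,72),(178,260),(172,120),(259,120),(344,200)],.014)
c,s=np.cos(.0755),np.sin(.0755)
d=P[:,:2]-[.5246,-.3135]
print(P.round(4)); print((d@np.array([[c,-s],[s,c]])*1000).round(1))
E
```

```text
[[ 0.6122 -0.2036  0.014 ]
 [ 0.628  -0.4115  0.014 ]
 [ 0.6156 -0.2734  0.014 ]
 [ 0.621  -0.3413  0.014 ]
 [ 0.4563 -0.2813  0.014 ]
 [ 0.5798 -0.275   0.014 ]
 [ 0.5848 -0.3443  0.014 ]
 [ 0.5242 -0.4224  0.014 ]]
[[  95.6  103. ]
 [  95.7 -105.6]
 [  93.7   33.1]
 [  94.   -35. ]
 [ -65.7   37.3]
 [  57.9   34.3]
 [  57.7  -35.2]
 [  -8.7 -108.6]]
```

>>> apply_moves(
  targets=[
    {"translation": [0.02, 0.2, 0], "twist": 0, "hand": 0},
    {"translation": [0.01, 0.205, 0], "twist": 0, "hand": 0},
    {"translation": [0, 0, 0.4], "twist": 0, "hand": 0},
    {"translation": [0, 0, 0.35], "twist": 0, "hand": 0},
    {"translation": [0, 0, 0.15], "twist": 0, "hand": 0},
    {"translation": [0, 0, 0.04], "twist": 0, "hand": 0},
    {"translation": [0, 0, 0], "twist": 0, "hand": 0},
    {"translation": [0, 0, 0], "twist": 0, "hand": 0},
  ],
)

```text
time: 27.35
tool_pos: [0.5307, -0.3829, 0.0531]
tool_rot: [0.001, 0.999, 0.038, 0.001]
contact_force: [0.2, -0.3, -0.7]
gripper_width: 0.441
grasp_force: 60.6
```

>>> apply_moves(
  targets=[
    {"translation": [0, 0, 0.03], "twist": 0, "hand": 0},
    {"translation": [0, 0, 0.02], "twist": 0, "hand": 0},
    {"translation": [0, 0, 0], "twist": 0, "hand": 0},
    {"translation": [0, 0, 0], "twist": 0, "hand": 0},
  ],
)

```text
time: 27.75
tool_pos: [0.5295, -0.382, 0.046]
tool_rot: [0.0, 0.999, 0.038, 0.0]
contact_force: [-1.0, -0.2, -1.6]
gripper_width: 0.449
grasp_force: 60.6
```

>>> apply_moves(
  targets=[
    {"translation": [0, 0, 0.02], "twist": 0, "hand": 0},
    {"translation": [0, 0, 0.015], "twist": 0, "hand": 0},
    {"translation": [0, 0, 0], "twist": 0, "hand": 0},
    {"translation": [0, 0, 0], "twist": 0, "hand": 0},
  ],
)

```text
time: 28.15
tool_pos: [0.5294, -0.3819, 0.0422]
tool_rot: [-0.0, 0.999, 0.038, -0.0]
contact_force: [-0.3, -0.1, 0.2]
gripper_width: 0.448
grasp_force: 60.6
```

>>> apply_moves(
  targets=[
    {"translation": [0, 0, 0.015], "twist": 0, "hand": 0},
    {"translation": [0, 0, 0], "twist": 0, "hand": 0},
    {"translation": [0, 0, 0], "twist": 0, "hand": 0},
  ],
)

```text
time: 28.45
tool_pos: [0.5297, -0.3822, 0.042]
tool_rot: [0.0, 0.999, 0.038, 0.0]
contact_force: [-1.5, 1.6, 4.8]
gripper_width: 0.446
grasp_force: 61.3
```

Contact with the slot floor, so I release it and go on to the long remote.

>>> apply_moves(
  targets=[
    {"translation": [0, 0, 0], "twist": 0, "hand": 0.5},
    {"translation": [0, 0, 0], "twist": 0, "hand": 0.58},
    {"translation": [0, 0, 0], "twist": 0, "hand": 0.58},
    {"translation": [0, 0, -0.15], "twist": 0, "hand": 0.58},
    {"translation": [0, 0, -0.4], "twist": 0, "hand": 0.58},
    {"translation": [0, 0, -0.45], "twist": 0, "hand": 0.6},
    {"translation": [0.19, -0.38, 0], "twist": 0, "hand": 0.8},
    {"translation": [0.19, -0.38, 0], "twist": 0, "hand": 0.8},
  ],
)

```text
time: 29.25
tool_pos: [0.5632, -0.3044, 0.1453]
tool_rot: [0.002, 0.999, 0.037, 0.003]
contact_force: [0.6, 0.7, -0.8]
gripper_width: 0.799
grasp_force: 0.0
```

>>> apply_moves(
  targets=[
    {"translation": [0.19, -0.38, 0], "twist": 0, "hand": 0.8},
    {"translation": [0.19, -0.38, 0], "twist": 0, "hand": 0.8},
    {"translation": [0.19, -0.38, 0], "twist": 0, "hand": 0.8},
    {"translation": [0.19, -0.38, 0], "twist": 0, "hand": 0.8},
    {"translation": [0.19, -0.38, 0], "twist": 0, "hand": 0.8},
    {"translation": [0.17, -0.37, 0], "twist": 0, "hand": 0.8},
    {"translation": [0, 0, 0], "twist": -1, "hand": 0.8},
    {"translation": [0, 0, 0], "twist": -0.25, "hand": 0.8},
  ],
)

```text
time: 30.05
tool_pos: [0.6567, -0.0672, 0.142]
tool_rot: [0.0, 0.995, 0.102, 0.001]
contact_force: [-0.3, -0.1, -0.3]
gripper_width: 0.798
grasp_force: 0.0
```

>>> apply_moves(
  targets=[
    {"translation": [0, 0, 0], "twist": 0, "hand": 0.8},
    {"translation": [0, 0, 0], "twist": 0, "hand": 0.8},
  ],
)

```text
time: 30.25
tool_pos: [0.656, -0.0694, 0.1412]
tool_rot: [0.0, 0.995, 0.099, 0.0]
contact_force: [0.1, 0.7, 0.2]
gripper_width: 0.801
grasp_force: 0.0
```

```bash
python3 - <<'E'
from rel import *
for c in ['scene','side','wrist']: save(c,c+'7')
M['short_remote_mid']=M['short_remote_mid']+[0,0,.005]
fit('short_remote_mid',(.528,-.382,.076),['scene','side'])
fit('third_remote_mid',(.5235,-.2475,.08),['scene','side'])
r=fit('long_remote_mid',(.656,-.0684,.2),['scene','side','wrist'])
rel(*r['wrist' if 'wrist' in r else 'all'][0],.036)
E
```

```text
short_remote_mid scene [0.5289, -0.3829, 0.0879] 0.928
short_remote_mid side [0.5273, -0.3803, 0.0802] 0.863
short_remote_mid all [0.5293, -0.3825, 0.0825] 0.894
third_remote_mid scene [0.5224, -0.2497, 0.0797] 0.918
third_remote_mid side [0.5198, -0.2486, 0.1079] 0.88
third_remote_mid all [0.5219, -0.2493, 0.0888] 0.896
long_remote_mid scene [0.6568, -0.0687, 0.1836] 0.922
long_remote_mid side [0.6536, -0.0684, 0.2152] 0.852
long_remote_mid wrist [0.6571, -0.0673, 0.2057] 0.977
long_remote_mid all [0.657, -0.0676, 0.2102] 0.91
tool shift units [ 0.013 -0.011  1.048] twist units -0.05 toolx yaw 0.201 j [-0.22  0.22  1.62 -0.    1.3   1.15] pos [ 0.656  -0.0686  0.1408]
```

The short remote is in its slot and the third remote hasn't moved. Now I grip the long remote.

>>> apply_moves(
  targets=[
    {"translation": [0.01, -0.01, 0.3], "twist": -0.05, "hand": 0.8},
    {"translation": [0, 0, 0.4], "twist": 0, "hand": 0.8},
    {"translation": [0, 0, 0.25], "twist": 0, "hand": 0.8},
    {"translation": [0, 0, 0.11], "twist": 0, "hand": 0.8},
    {"translation": [0, 0, 0], "twist": 0, "hand": 0.8},
    {"translation": [0, 0, 0], "twist": 0, "hand": 0.8},
  ],
)

```text
time: 31.35
tool_pos: [0.6579, -0.0675, 0.0362]
tool_rot: [0.0, 0.995, 0.103, 0.001]
contact_force: [0.2, -0.3, 0.4]
gripper_width: 0.798
grasp_force: 0.0
```

>>> apply_moves(
  targets=[
    {"translation": [0, 0, 0], "twist": 0, "hand": 0.5},
    {"translation": [0, 0, 0], "twist": 0, "hand": 0.3},
    {"translation": [0, 0, 0], "twist": 0, "hand": 0},
    {"translation": [0, 0, 0], "twist": 0, "hand": 0},
    {"translation": [0, 0, 0], "twist": 0, "hand": 0},
    {"translation": [0, 0, 0], "twist": 0, "hand": 0},
  ],
)

```text
time: 31.95
tool_pos: [0.6585, -0.0677, 0.0373]
tool_rot: [0.001, 0.995, 0.103, 0.002]
contact_force: [-0.4, -0.2, 6.2]
gripper_width: 0.444
grasp_force: 62.0
```

>>> apply_moves(
  targets=[
    {"translation": [0, 0, -0.2], "twist": 0, "hand": 0},
    {"translation": [0, 0, -0.4], "twist": 0, "hand": 0},
    {"translation": [0, 0, -0.4], "twist": 0, "hand": 0},
    {"translation": [-0.26, 0.3, 0], "twist": 0, "hand": 0},
    {"translation": [-0.26, 0.3, 0], "twist": 0, "hand": 0},
    {"translation": [-0.26, 0.3, 0], "twist": 0, "hand": 0},
    {"translation": [-0.26, 0.3, 0], "twist": 0, "hand": 0},
    {"translation": [-0.26, 0.3, 0], "twist": 0, "hand": 0},
  ],
)

```text
time: 32.75
tool_pos: [0.5591, -0.2417, 0.1346]
tool_rot: [-0.0, 0.995, 0.103, -0.0]
contact_force: [0.6, 0.1, -0.4]
gripper_width: 0.446
grasp_force: 61.2
```

>>> apply_moves(
  targets=[
    {"translation": [-0.26, 0.3, 0], "twist": 0, "hand": 0},
    {"translation": [-0.25, 0.34, 0], "twist": 0, "hand": 0},
    {"translation": [0, 0, 0], "twist": 1, "hand": 0},
    {"translation": [0, 0, 0], "twist": 0.3, "hand": 0},
    {"translation": [0, 0, 0], "twist": 0, "hand": 0},
    {"translation": [0, 0, 0], "twist": 0, "hand": 0},
    {"translation": [0, 0, 0], "twist": 0, "hand": 0},
  ],
)

```text
time: 33.45
tool_pos: [0.5235, -0.3134, 0.1347]
tool_rot: [-0.0, 0.999, 0.038, -0.0]
contact_force: [0.4, 0.6, -1.5]
gripper_width: 0.445
grasp_force: 61.2
```

```bash
python3 - <<'E'
from rel import *
save('wrist','w8'); rel(.525,-.3144,.0755,.052)
E
```

```text
tool shift units [0.014 0.011 0.827] twist units 0.01 toolx yaw 0.077 j [-0.66  0.12  1.75 -0.    1.28  0.83] pos [ 0.5235 -0.3134  0.1347]
```

View pics/w8.png

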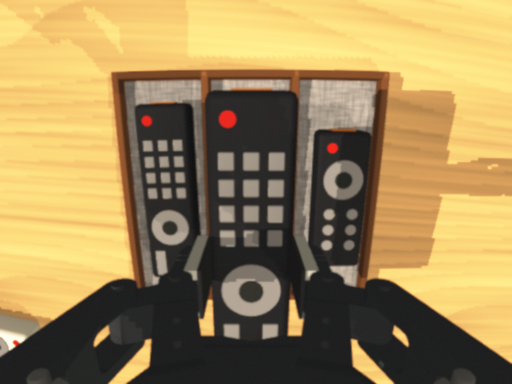

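The wrist picture shows the long remote centred over the middle slot, between dividers at columns 205 and 297. The short remote is in the right slot and the third remote in the left.

>>> apply_moves(
  targets=[
    {"translation": [0.01, 0.02, 0.3], "twist": 0, "hand": 0},
    {"translation": [0, 0, 0.3], "twist": 0, "hand": 0},
    {"translation": [0, 0, 0.2], "twist": 0, "hand": 0},
    {"translation": [0, 0, 0.05], "twist": 0, "hand": 0},
    {"translation": [0, 0, 0.03], "twist": 0, "hand": 0},
    {"translation": [0, 0, 0], "twist": 0, "hand": 0},
    {"translation": [0, 0, 0], "twist": 0, "hand": 0},
  ],
)

```text
time: 34.2
tool_pos: [0.5255, -0.3163, 0.0485]
tool_rot: [0.001, 0.999, 0.038, 0.001]
contact_force: [0.2, -0.3, -1.2]
gripper_width: 0.445
grasp_force: 61.2
```

>>> apply_moves(
  targets=[
    {"translation": [0, 0, 0.02], "twist": 0, "hand": 0},
    {"translation": [0, 0, 0.02], "twist": 0, "hand": 0},
    {"translation": [0, 0, 0], "twist": 0, "hand": 0},
    {"translation": [0, 0, 0], "twist": 0, "hand": 0},
  ],
)

```text
time: 34.6
tool_pos: [0.5245, -0.3157, 0.0428]
tool_rot: [-0.0, 0.999, 0.038, -0.0]
contact_force: [0.1, 0.4, -0.1]
gripper_width: 0.445
grasp_force: 61.2
```

>>> apply_moves(
  targets=[
    {"translation": [0, 0, 0.015], "twist": 0, "hand": 0},
    {"translation": [0, 0, 0], "twist": 0, "hand": 0},
    {"translation": [0, 0, 0], "twist": 0, "hand": 0},
  ],
)

```text
time: 34.9
tool_pos: [0.5248, -0.3159, 0.0423]
tool_rot: [0.0, 0.999, 0.038, 0.0]
contact_force: [-2.2, 1.8, 5.6]
gripper_width: 0.449
grasp_force: 62.0
```

>>> apply_moves(
  targets=[
    {"translation": [0, 0, 0], "twist": 0, "hand": 0.5},
    {"translation": [0, 0, 0], "twist": 0, "hand": 0.54},
    {"translation": [0, 0, 0], "twist": 0, "hand": 0.54},
    {"translation": [0, 0, -0.1], "twist": 0, "hand": 0.54},
    {"translation": [0, 0, -0.3], "twist": 0, "hand": 0.54},
    {"translation": [0, 0, -0.45], "twist": 0, "hand": 0.54},
    {"translation": [0, -0.4, -0.3], "twist": 0, "hand": 0.54},
    {"translation": [0, -0.45, -0.2], "twist": 0, "hand": 0.54},
  ],
)

```text
time: 35.7
tool_pos: [0.5194, -0.2319, 0.1808]
tool_rot: [0.002, 0.999, 0.037, 0.003]
contact_force: [1.3, 0.1, 1.3]
gripper_width: 0.539
grasp_force: 0.0
```

>>> apply_moves(
  targets=[
    {"translation": [0, -0.45, 0], "twist": 0, "hand": 0.54},
    {"translation": [0, -0.45, 0], "twist": 0, "hand": 0.54},
    {"translation": [0, -0.45, 0], "twist": 0, "hand": 0.54},
    {"translation": [0, 0, 0], "twist": 0, "hand": 0.54},
    {"translation": [0, 0, 0], "twist": 0, "hand": 0.54},
  ],
)

```text
time: 36.2
tool_pos: [0.5081, -0.0958, 0.177]
tool_rot: [0.0, 0.999, 0.039, 0.001]
contact_force: [0.1, -0.2, 0.2]
gripper_width: 0.54
grasp_force: 0.0
```

```bash
python3 - <<'E'
from rel import *
for c in ['scene','side','wrist']: save(c,c+'9')
for n,dz in dict(short_remote_mid=.005,long_remote_mid=.005,cup_mid=.006,tin_mid=.004,pill_bottle_mid=.004).items(): M[n]=M[n]+[0,0,dz]
for n,v in dict(short_remote_mid=(.528,-.382,.076),long_remote_mid=(.5235,-.316,.076),third_remote_mid=(.5235,-.2475,.08),cup_mid=(.402,.368,0),coaster=(.402,.3675,0),tin_mid=(.514,.369,0),pill_bottle_mid=(.5035,.292,0),tray=(.511,.336,-.165)).items(): fit(n,v,['scene','side','wrist'])
a=cv2.imread('pics/scene9.png');b=cv2.imread('pics/side9.png')
f=lambda im,x,y:cv2.resize(im[y:y+150,x:x+200],(400,300))
cv2.imwrite('pics/c9.png',np.vstack([np.hstack([f(a,10,230),f(b,180,230)]),np.hstack([f(a,270,80),f(b,150,50)])]))
E
```

```text
short_remote_mid scene [0.5275, -0.3827, 0.0891] 0.924
short_remote_mid side [0.5263, -0.3829, 0.0899] 0.881
short_remote_mid wrist [0.5284, -0.3867, 0.0801] 0.946
short_remote_mid all [0.5284, -0.3853, 0.1083] 0.858
long_remote_mid scene [0.524, -0.3166, 0.0701] 0.947
long_remote_mid side [0.5211, -0.3147, 0.0867] 0.865
long_remote_mid wrist [0.5235, -0.3181, 0.0681] 0.942
long_remote_mid all [0.523, -0.3162, 0.0687] 0.913
third_remote_mid side [0.5224, -0.2482, 0.0982] 0.926
third_remote_mid wrist [0.5232, -0.249, 0.1021] 0.936
third_remote_mid all [0.5229, -0.2485, 0.0863] 0.928
cup_mid scene [0.404, 0.3675, -0.0283] 0.926
cup_mid side [0.4013, 0.3688, 0.0341] 0.896
cup_mid all [0.4019, 0.3691, 0.1786] 0.905
coaster side [0.4013, 0.3719, 0.0193] 0.347
coaster all [0.4013, 0.3719, 0.0193] 0.347
tin_mid scene [0.5168, 0.369, 0.0713] 0.91
tin_mid side [0.504, 0.3272, 0.4164] 0.488
tin_mid all [0.5175, 0.3672, 0.1392] 0.578
pill_bottle_mid scene [0.5044, 0.2898, 0.1228] 0.93
pill_bottle_mid side [0.501, 0.2948, -0.0212] 0.725
pill_bottle_mid all [0.5034, 0.2908, 0.1969] 0.805
tray scene [0.5084, 0.3334, -0.1089] 0.571
tray side [0.4874, 0.3392, -0.0855] 0.332
tray all [0.5063, 0.335, -0.1143] 0.444
```

View pics/c9.png

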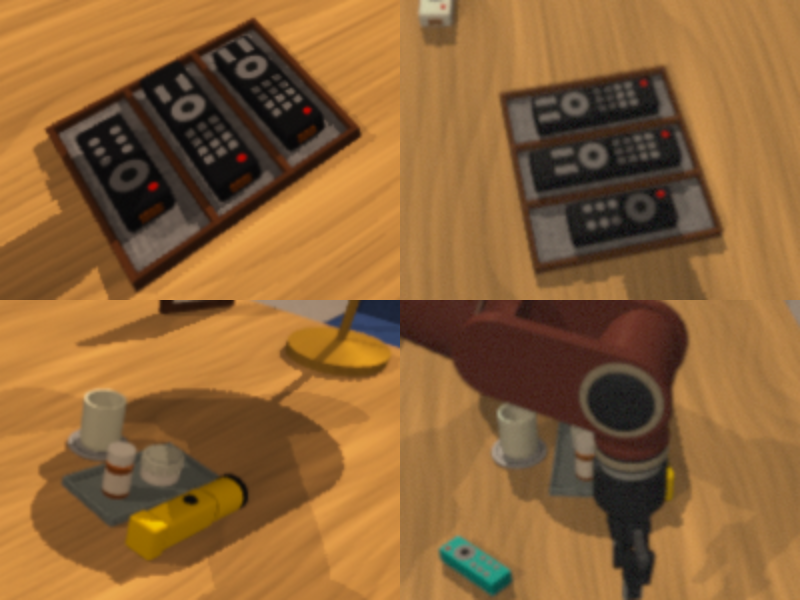

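The pictures show all three remotes flat in their slots, the bottle (118,470) and tin (162,465) standing in the tray, and the cup (103,425) on the coaster. The gripper is clear of everything, so I hand in.

```bash
python3 -c "
from plant import *
print(job_done())"
```

```text
the job is handed in; nothing more can be done
None
```

I sorted all five things and handed the job in at about 37 s: both loose remotes lie in the organiser, the tin and bottle stand in the tray, and the cup stands on the coaster; no verdict came back, but the last pictures showed them all in place, with the third remote and the torch where they were.

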